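# Moisture reading on a sloping plank

### The arm

A 6-joint arm with a two-finger parallel gripper is mounted at the origin on the work surface. World frame = base frame: x ahead of the robot, y to its left, z up, the work surface at z = 0. Lengths are in m, angles in rad, forces in N, time in s.
With the tool pointing down it reaches from about 0.25 to 0.85 m from the base axis. Payload 12.5 kg.
Tool frame: the origin (TCP) lies midway between the tips of the shut fingers; the grasp point (between the pads) lies env.grasp_offset behind it (env.grasp_offset is the distance from the TCP to the grasp point, in m); z points along the fingers, y is the line along which they close (so a half turn about z gives the same grasp; the last joint's range is limited). The gripper opens to 93 mm and grips with 3 to 60 N. Pads are 15 mm wide; open, the fingers measure 128 mm over their backs; the gripper's body (75 mm by 188 mm) begins 65 mm behind the grasp point.
Start: joints at [1.144, 0.351, 1.652, -0, 1.139, -0.085], TCP at [0.184, 0.518, 0.219] pointing down, gripper open.
Joint ranges: [-2.75, 2.75], [-0.79, 2.1], [0.01, 2.65], [-1.57, 4.71], [0.07, 3.14], [-2.87, 2.87]. Speed limits (rad/s): [2.22, 2.22, 2.79, 3.14, 3.14, 3.14].

### API

Orientations are given as a rotation vector (axis times angle).
In Python, from bench import env, optics, nets gives the robot as it stands.
- The arm moves only by the shell command python3 -m handwheel 'ROWS' [OPENING]. ROWS is JSON, a list of rows, each a list of 2 entries, a list of its own where there are three numbers: the shift along the tool's x, y, z normalised to -1 to 1, where 1 is 0.02 m, then the turn, a rotation vector about the tool's x, y, z normalised to -1 to 1, where 1 is 90 degrees. A call has exactly 5 rows; each row shifts and turns the commanded pose from where the row before left it, along the tool's axes as they then stand; what a row does not reach is not made up. A row lasts 1/12 s, in which the tool goes at most 41.7 mm and 7.16 degrees, less where a joint would pass 70% of its speed; a pose out of reach is approached as far as the arm can. A call with a number of a shift or a turn outside -1 to 1 is refused whole. A call with a gripper value outside its range is refused whole. OPENING is the opening, from -1 (shut) to 1 (fully open), set as the call begins (- or left out, the last holds). The fingers move at their own pace and stop on an object; the grip force is fixed at half the most. Time passes only in rows, so rows that do not move let the fingers close, or fill a call up. It gives the time, the measured TCP pose, the force, the opening and the grip force at its end, in the units of the state.
- env.read_state(): the state, without advancing time (a new reading comes with each control period).
- optics.capture(name): name is "scene" or "top"; returns a dict with "color" (384x512x3 uint8, blue, green, red), "mtx" (3x3 intrinsics, pixels), "R" (3x3) and "t" (3): a world point X has camera coordinates R X + t. Camera axes: x right, y down, z forward; pixel columns grow to the right and rows downward; lengths in m; the calibration is good to about 2 mm. A picture is of the moment at which its call begins. There is no depth.
- env.job_done(): hands the job in; it is judged then, once.
Trained networks look in a picture, given as the dict that the camera call returned (one of the last four; its "shot" number tells which), for a name from the list of things; names that differ only in an ending like _2 or _b are one class to them, and where a whole thing is asked for, a point or a joint stands for the part that bears it (a point fixed in the world has none). Each returns a list of dicts, best first, with "conf" (0 to 1); they miss things now and then, are a little off and sometimes report something else, mostly with a low value. They report only what shows in the picture. A call takes as long as a camera call. They do not tell look-alikes from the thing itself.
- nets.trace(picture, target): "region" (384x512 bool, what is visible of it) and "xy" ([column, row] as shares, 0 to 1, of the picture: columns of its width, rows of its height, amid what is visible of it).
- nets.landmark_of(picture, target): "xy" ([column, row] as shares, 0 to 1, of the picture: columns of its width, rows of its height: a listed point, or the origin of a listed thing).
The state is a dict: "time": time; "joint_pos": joint angles; "joint_vel": joint speeds; "tau": joint torques, N m; "position": TCP position; "tcp_rot": TCP orientation; "force": force on the tool from outside, world axes, zero at the start; "wrist_torque": the same for the moment, N m; "gripper_width": finger opening in m; "gripper_force": force on a finger pad.
Only numpy, scipy, OpenCV 4.12 (cv2) and the standard library are available. Lean on these libraries where they do the work, as an engineer would, in place of code of your own. Each camera call takes 0.05 s, during which the arm holds its last target. There are 200 camera calls.

### The job

Take the moisture probe out of its wooden stand by its handle and set its spring-loaded tip on the pencilled cross on the sloping plank, with the probe square to the plank's face (not upright). Press gently until the tip is pushed about half-way in, and finish while still holding it there like that. Leave the slope of the plank and the other things on the bench as they are.

Things in the scene. Friction and masses are not known exactly. Their poses are not given: they have to be found in the camera images.
- probe_handle (a point): Centre of the grip bar (70 mm long along x, 14 wide along y, 16 high) of the black D-handle on top of the moisture probe; end posts also 14 mm wide, space under the bar to 29 mm below this point, then the housing, 34 mm across. z is the probe's long axis, from tip to handle. At the start it is upright in the stand, a 42 mm steel collar on the stand's top, this point 169 mm above the bench. About 220 g.
- probe_tip (a point): Centre of the end face of the probe's spring-loaded steel tip, a flat-ended pin 10 mm across on the probe's long axis that sticks 20 mm out of the barrel when free: 154 mm below the centre of the grip bar, less by as much as the tip is pushed in.
- plunger (a joint): How far the probe's tip is pushed in: 0 m free, 0.012 m fully in (its stop); about 0.006 is half-way. The spring pushes back with about 0.75 N at the first touch and 0.25 N more per mm (2.25 N half-way).
- stand: Wooden block 80 x 80 x 90 mm high, fixed to the bench, with an upright through hole 30 mm across in the middle of its top, in which the probe's barrel hangs (the barrel and tip reach 75 mm down into it, so lift straight up by more than that). Origin at the centre of its underside, z up.
- mark (a point): The crossing of the two 44 mm pencil lines of a cross drawn over a pencilled ring 30 mm across, on the plank's upper face. This frame's z is the outward normal of the face, x points up the slope, y across it. The mark lies 15 mm up-slope and 20 mm to the -y side of the middle of the plank's upper face.
- plank: The plank, 170 mm (up the slope) x 130 x 22 mm thick, fixed on a 200 x 180 x 12 mm plywood tilting rest whose slope, 0.25 to 0.5 rad from level, is locked by stiff friction and is not to be changed. Origin at the middle of the near, low edge of the rest's underside (the hinge), 20 mm above the bench; axes as the mark's. A thin steel arc (8 mm rod) stands at each side, up to 130 mm high.
- glue: White glue bottle, 52 mm across, 130 mm high; to be left alone. Origin at the centre of its underside.
- pot: Aluminium pencil pot, 72 mm across, 90 mm high, pencils up to 155 mm; to be left alone. Origin at the centre of its underside.
- tape: Cardboard-coloured roll of tape lying flat, 96 mm across, 24 mm high; to be left alone. Origin at the centre of its underside.
- offcut: Dark wood offcut 90 x 50 x 30 mm; to be left alone. Origin at the centre of its underside.
Mind the look-alikes: they are no part of the job. What is meant by the stand is not blue, and is the larger of those in its own colour. Of the things that look like the part that bears probe_handle, the smaller one is meant.

How it is judged:
On the way:
1. the probe is held by its handle with its tip above the top of the stand (z of probe_tip in the frame of stand above 0.1 m and contact force between the fingers and probe above 0.5 N and distance between the grasp point and probe_handle below 0.04 m), for 0.2 s.
At the end, for the whole second after the job is handed in: Held by its handle (grasp point within 40 mm of the bar centre), still, clear of the stand: tip within 10 mm of the cross, probe within 0.14 rad of square to the face, tip pushed in 3 to 9 mm, pressing with 0.5 to 6 N. Mark moved under 8 mm, other things under 20 mm (distance between probe_tip and mark below 0.01 m and angle between the z axis of probe_handle and the z axis of mark, either way round below 0.14 rad and value of joint plunger between 0.003 and 0.009 m and contact force between probe and plank between 0.5 and 6 N and contact force between the fingers and probe above 0.5 N and distance between the grasp point and probe_handle below 0.04 m and contact force between probe and stand below 0.05 N and linear speed of probe below 0.02 m/s and distance of mark from where it was at the start of the episode below 0.008 m and distance of each of glue, pot, tape, offcut from where it was at the start of the episode below 0.02 m); the arm keeps its last pose, push and grip.
It fails at once if the probe hits or presses the plank hard (over 15 N) (contact force between probe and plank above 15 N).
It fails at once if the plank's slope is changed (the mark moves by over 8 mm) (distance of mark from where it was at the start of the episode above 0.008 m).
It fails at once if one of the other things on the bench is moved by over 20 mm (distance of any of glue, pot, tape, offcut from where it was at the start of the episode above 0.02 m).
It also fails if it takes over 40 s, if anything falls off the work surface, if the arm or the gripper's body presses on something with over 40 N, if the wrist force passes 120 N, or if a joint passes its speed limit or range.

## Working session

There is one attempt and no reset: what is moved stays moved. The work goes in short steps, Python scripts to look and compute and a shell command to move; the robot and the scene stay as the last step left them, time stands still between calls to the robot, and variables do not carry over. Pictures are saved under pics/ and viewed, at most 10 in all, crops included, and the job is handed in when it is done.

```bash
mkdir -p pics; ls; python3 - <<'E'
from bench import env, optics, nets
import cv2, numpy as np
s=env.read_state(); print({k:np.round(v,3).tolist() for k,v in s.items()}, env.grasp_offset)
for n in ("scene","top"):
    p=optics.capture(n); cv2.imwrite(f"pics/{n}0.png",cv2.resize(p["color"],(768,576)))
    print(n,p["mtx"].round(1).tolist(),p["R"].round(3).tolist(),p["t"].round(3).tolist())
    for t in ("probe_handle","probe_tip","stand","mark","plank","glue","pot","tape","offcut"):
        print(t,[(round(d["conf"],2),round(d["xy"][0]*512,1),round(d["xy"][1]*384,1)) for d in nets.landmark_of(p,t)])
E
```

```text
pics
{'time': 0.0, 'joint_pos': [1.144, 0.351, 1.652, -0.0, 1.139, -0.085], 'joint_vel': [-0.0, -0.0, -0.001, -0.001, -0.002, -0.001], 'tau': [0.003, -49.732, -28.526, 0.07, 0.026, -0.0], 'position': [0.184, 0.518, 0.218], 'tcp_rot': [-0.534, -3.096, 0.002], 'force': [0.577, 0.242, -0.378], 'wrist_torque': [-0.004, -0.009, -0.002], 'gripper_force': 0.0, 'gripper_width': 0.093} 0.0188
scene [[385.8, 0.0, 255.9], [0.0, 385.8, 192.1], [0.0, 0.0, 1.0]] [[-0.742, 0.67, 0.024], [0.32, 0.385, -0.866], [-0.59, -0.634, -0.5]] [0.444, -0.058, 1.524]
probe_handle [(0.92, 271.0, 199.1), (0.81, 321.8, 199.3)]
probe_tip []
stand [(0.96, 341.1, 234.6), (0.59, 318.4, 248.1)]
mark [(0.66, 227.5, 183.5)]
plank [(0.7, 254.7, 194.0)]
glue []
pot [(0.67, 167.1, 187.5)]
tape [(0.52, 226.5, 172.9)]
offcut [(0.93, 349.5, 319.5)]
top [[371.1, 0.0, 250.8], [0.0, 371.1, 191.8], [0.0, 0.0, 1.0]] [[-0.03, -1.0, 0.011], [-0.997, 0.029, -0.079], [0.078, -0.013, -0.997]] [0.001, 0.578, 1.056]
probe_handle [(0.75, 201.1, 165.5), (0.72, 178.1, 210.2)]
probe_tip [(0.6, 382.8, 245.7)]
stand [(0.79, 150.1, 186.6), (0.59, 189.5, 214.9)]
mark [(0.6, 315.0, 195.7)]
plank [(0.86, 298.2, 224.5), (0.68, 316.2, 194.0)]
glue [(0.73, 242.8, 133.7)]
pot [(0.98, 387.0, 166.1)]
tape [(0.6, 380.9, 243.3)]
offcut [(0.93, 119.5, 172.0), (0.3, 387.8, 163.9)]
```

View pics/scene0.png

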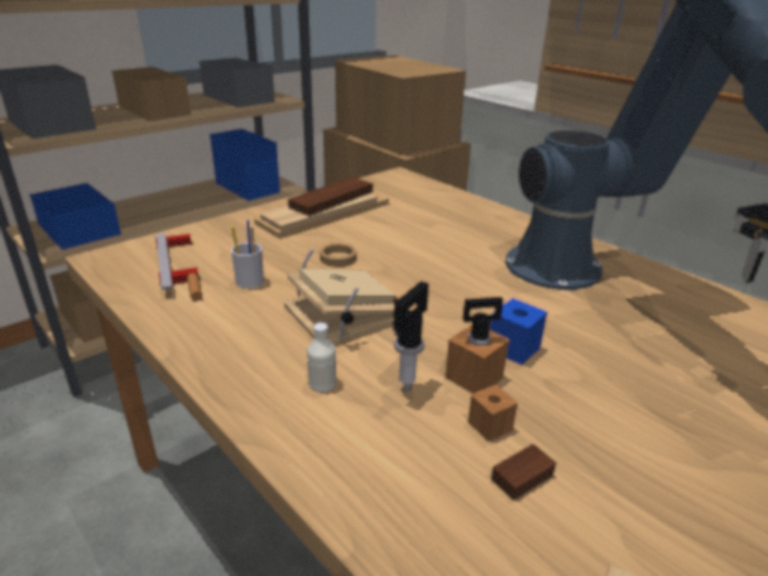

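View pics/top0.png

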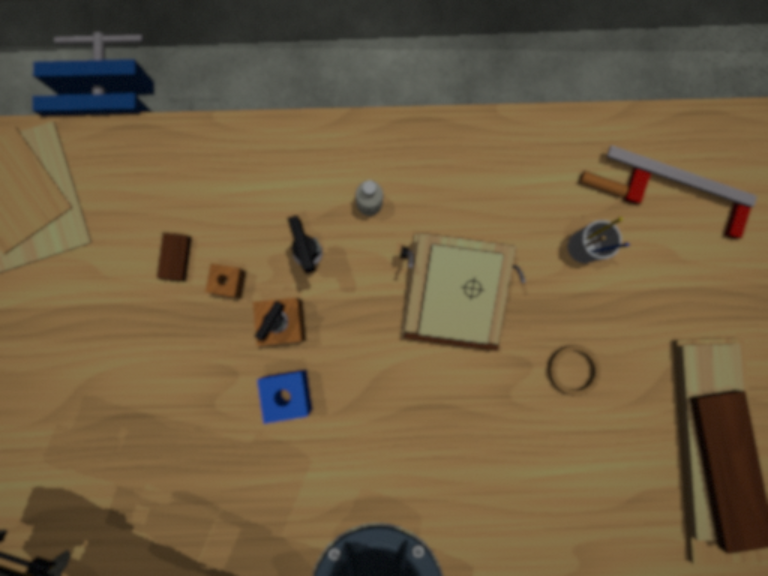

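The scene view shows two D-handles: a large one standing free at (271,199) and a smaller one at (322,199) in the larger brown block. There is also a small brown block at (329,275) and a blue one at (346,220). In the top view, the small handle in the large brown block is at (178,212), the large handle is at (201,165), and the mark is at (315,192). The smaller handle, in the larger brown block, fits the description. Next is one enlarged crop to confirm this.

```bash
cat > h.py <<'E'
from bench import env, optics, nets
import cv2, numpy as np
def tri(a,pa,b,pb):
    P=[c["mtx"]@np.c_[c["R"],c["t"]] for c in (a,b)]
    X=cv2.triangulatePoints(P[0],P[1],np.float64(pa).reshape(-1,2).T,np.float64(pb).reshape(-1,2).T); return (X[:3]/X[3]).T
def proj(c,X): 
    q=(np.atleast_2d(X)@c["R"].T+c["t"])@c["mtx"].T; return q[:,:2]/q[:,2:]
def onz(c,p,z):
    d=c["R"].T@np.linalg.inv(c["mtx"])@np.array([p[0],p[1],1]); o=-c["R"].T@c["t"]; return o+d*(z-o[2])/d[2]
def crop(im,x,y,w,h,W,H): return cv2.resize(im[y:y+h,x:x+w],(W,H),interpolation=cv2.INTER_CUBIC)
E
python3 - <<'E'
from h import *
s=optics.capture("scene");t=optics.capture("top")
X=np.vstack([tri(s,[227.5,183.5],t,[315,193]),tri(s,[321.8,199.3],t,[178.1,212]),tri(s,[271,199],t,[201,165.5])]);print(X.round(3))
print("back",proj(s,X).round(1).tolist(),proj(t,X).round(1).tolist())
st=[d["region"] for d in nets.trace(t,"probe_handle")]
for r in st:
    ys,xs=np.nonzero(r); print(len(xs),xs.mean(),ys.mean(),cv2.fitLine(np.c_[xs,ys].astype(np.float32),2,0,.01,.01).ravel())
a=np.vstack([crop(s["color"],185,165,100,75,400,300),crop(t["color"],260,150,100,75,400,300)])
b=np.vstack([crop(s["color"],260,180,100,75,400,300),crop(t["color"],150,140,100,75,400,300)[:, :]])
b2=crop(t["color"],150,175,67,50,400,300); b[300:]=b2
cv2.imwrite("pics/c1.png",np.hstack([a,b]))
E
```

```text
[[ 0.561 -0.188  0.091]
 [ 0.52   0.167  0.178]
 [ 0.637  0.102  0.193]]
back [[226.6, 183.3], [321.6, 199.3], [273.2, 199.2]] [[314.2, 193.9], [178.0, 212.1], [202.8, 163.7]]
554 201.63718411552347 162.8664259927798 [  0.33659416   0.9416498  201.63718    162.86642   ]
326 181.1840490797546 213.69325153374234 [  0.5700125  -0.821636  181.18405   213.69325  ]
```

View pics/c1.png

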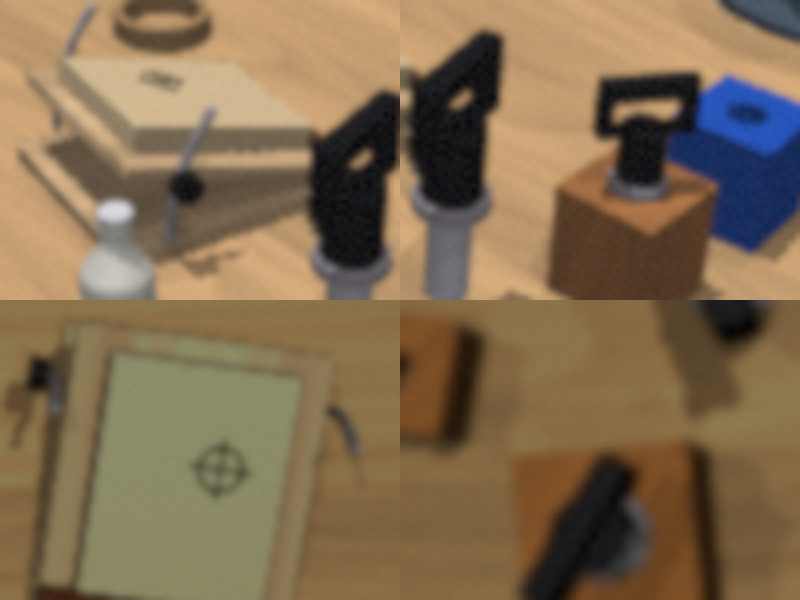

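Confirmed: the smaller handle sits in the larger brown block, and the cross is on the plank. Up-slope is +x, away from the robot. I'll now fit the plank's pose from its corners and the handle from the ends of its bar.

```bash
cat > fit.py <<'E'
from h import *
from scipy.optimize import least_squares
from scipy.spatial.transform import Rotation as Ro
s=optics.capture("scene");t=optics.capture("top")
# corners up+y, up-y, low+y, low-y, mark
pt=np.array([[288.7,163],[335.5,169.3],[278.7,224.7],[330,231],[314.9,192.2]])
ps=np.array([[218.75,197],[202,179.5],[263.75,196.3],[245,180.5],[225.3,184.5]])
L=np.array([[85,65,0],[85,-65,0],[-85,65,0],[-85,-65,0],[15,-20,0]])/1000.
def rot(p): return Ro.from_euler("ZY",[p[3],-p[4]]).as_matrix()
def pts(p): return L@rot(p).T+p[:3]
def res(p): 
    X=pts(p); return np.r_[(proj(t,X)-pt).ravel(),(proj(s,X)-ps).ravel()]
r=least_squares(res,[.55,-.17,.09,-.1,.35],loss="soft_l1"); p=r.x
print(p.round(3)); print(r.fun.reshape(-1,2).round(1).tolist())
R=rot(p);print("mark",pts(p)[4].round(4),"n",R[:,2].round(3)); np.savez("plank.npz",m=pts(p)[4],R=R)
# plank low corner height check
print("heights",pts(p)[:,2].round(3))
# handle
e=[onz(t,q,.177) for q in ((173.5,222.7),(186,203.5))]
d=e[1]-e[0]; print("bar top",e[0].round(3),e[1].round(3),np.linalg.norm(d).round(3),"ang",np.arctan2(d[1],d[0]),"mid",(e[0]+e[1])/2)
print("scene z.169",onz(s,(322.3,203),.169).round(4), "scene ends", [onz(s,q,.177).round(3) for q in ((310,200.3),(334.5,199))])
E
python3 fit.py
```

```text
[ 0.553 -0.169  0.079 -0.17   0.264]
[[-0.4, 0.7], [0.3, 1.1], [0.1, -1.0], [-5.1, -0.7], [0.1, 1.0], [0.2, 0.0], [-1.5, -0.1], [-0.1, -0.5], [-1.5, -0.9], [0.0, 0.6]]
mark [ 0.5638 -0.1913  0.0832] n [-0.258  0.044  0.965]
heights [0.102 0.102 0.057 0.057 0.083]
bar top [0.494 0.179 0.177] [0.541 0.147 0.177] 0.056 ang -0.5957039198792103 mid [0.51771683 0.16309376 0.177     ]
scene z.169 [0.5213 0.1717 0.169 ] scene ends [array([0.547, 0.15 , 0.177]), array([0.491, 0.187, 0.177])]
```

```bash
sed -i 's/\[330,231\]/[325,230]/' fit.py; python3 fit.py; cat >> h.py <<'E'
from scipy.spatial.transform import Rotation as Ro
def rel(pos,R):
    "total shift (units of 20 mm) in present tool axes, total turn (units of 90 deg) in present tool axes, shift in goal axes"
    s=env.read_state(); R0=Ro.from_rotvec(s["tcp_rot"]).as_matrix(); d=np.array(pos)-s["position"]
    print("t",round(s["time"],2),"tcp",np.round(s["position"],4),"shift now-axes",(R0.T@d/.02).round(2),"turn",(Ro.from_matrix(R0.T@R).as_rotvec()/(np.pi/2)).round(3),"shift goal-axes",(R.T@d/.02).round(2))
def down(ang): # tool down, y axis at world angle ang
    y=np.array([np.cos(ang),np.sin(ang),0]);z=np.array([0,0,-1.]); return np.c_[np.cross(y,z),y,z]
E
python3 -c "
from h import *
rel([.519,.167,.218],down(-.59+np.pi/2))"
```

```text
[ 0.554 -0.169  0.08  -0.171  0.269]
[[-0.5, 0.5], [0.2, 0.9], [-0.1, -1.3], [-0.4, 0.0], [-0.1, 0.8], [0.2, -0.1], [-1.5, -0.1], [-0.1, -0.2], [-1.6, -0.7], [-0.0, 0.7]]
mark [ 0.5644 -0.1908  0.0836] n [-0.262  0.045  0.964]
heights [0.102 0.102 0.057 0.057 0.084]
bar top [0.494 0.179 0.177] [0.541 0.147 0.177] 0.056 ang -0.5957039198792103 mid [0.51771683 0.16309376 0.177     ]
scene z.169 [0.5213 0.1717 0.169 ] scene ends [array([0.547, 0.15 , 0.177]), array([0.491, 0.187, 0.177])]
t 1.35 tcp [0.1843 0.5182 0.2186] shift now-axes [-21.65 -10.93   0.03] turn [-0.    -0.     0.158] shift goal-axes [-23.67  -5.28   0.03]
```

```bash
python3 -m handwheel '[[[0,0,0],[0,0,0.079]],[[0,0,0],[0,0,0.079]],[[-0.9,-0.2,0],[0,0,0]],[[-0.95,-0.21,0],[0,0,0]],[[-0.95,-0.21,0],[0,0,0]]]' 1
python3 -m handwheel '[[[-0.95,-0.21,0],[0,0,0]],[[-0.95,-0.21,0],[0,0,0]],[[-0.95,-0.21,0],[0,0,0]],[[-0.95,-0.21,0],[0,0,0]],[[-0.95,-0.21,0],[0,0,0]]]'
python3 -m handwheel '[[[-0.95,-0.21,0],[0,0,0]],[[-0.95,-0.21,0],[0,0,0]],[[-0.95,-0.21,0],[0,0,0]],[[-0.95,-0.21,0],[0,0,0]],[[-0.95,-0.21,0],[0,0,0]]]'
python3 -m handwheel '[[[-0.95,-0.21,0],[0,0,0]],[[-0.95,-0.21,0],[0,0,0]],[[-0.95,-0.21,0],[0,0,0]],[[-0.95,-0.21,0],[0,0,0]],[[-0.95,-0.21,0],[0,0,0]]]'
python3 -c "
from h import *
rel([.519,.167,.218],down(-.59+np.pi/2))"
```

```text
time: 1.77
position: [0.2242, 0.4762, 0.2186]
tcp_rot: [0.912, 3.006, -0.0]
force: [0.3, 0.2, 0.6]
gripper_width: 0.0928
gripper_force: 0.0
time: 2.18
position: [0.2918, 0.4057, 0.2187]
tcp_rot: [0.913, 3.006, 0.0]
force: [-0.5, -0.5, -0.4]
gripper_width: 0.093
gripper_force: 0.0
time: 2.6
position: [0.3591, 0.3354, 0.2187]
tcp_rot: [0.913, 3.006, 0.0]
force: [0.1, 0.7, -0.3]
gripper_width: 0.0928
gripper_force: 0.0
time: 3.02
position: [0.4263, 0.265, 0.2187]
tcp_rot: [0.913, 3.006, 0.0]
force: [-0.7, -0.2, 0.1]
gripper_width: 0.0931
gripper_force: 0.0
t 3.02 tcp [0.4263 0.265  0.2187] shift now-axes [-6.58 -1.49  0.04] turn [ 0.  0. -0.] shift goal-axes [-6.58 -1.5   0.04]
```

```bash
python3 -m handwheel '[[[-0.95,-0.21,0],[0,0,0]],[[-0.95,-0.21,0],[0,0,0]],[[-0.95,-0.21,0],[0,0,0]],[[-0.95,-0.22,0],[0,0,0]],[[-0.95,-0.22,0],[0,0,0]]]'
python3 -m handwheel '[[[-0.8,-0.2,0],[0,0,0]],[[-0.6,-0.1,0],[0,0,0]],[[0,0,0],[0,0,0]],[[0,0,0],[0,0,0]],[[0,0,0],[0,0,0]]]'
python3 - <<'E'
from h import *
rel([.519,.167,.218],down(-.59+np.pi/2))
s=optics.capture("scene");t=optics.capture("top")
st=env.read_state(); R=Ro.from_rotvec(st["tcp_rot"]).as_matrix()
for n,c in (("s",s),("t",t)):
    print(n,proj(c,st["position"]).round(1), [(round(d["conf"],2),(np.array(d["xy"])*[512,384]).round(1)) for d in nets.landmark_of(c,"probe_handle")])
cv2.imwrite("pics/c2.png",np.hstack([crop(s["color"],270,150,90,120,400,533),crop(t["color"],135,150,90,120,400,533)]))
E
```

```text
time: 3.43
position: [0.4934, 0.1944, 0.2187]
tcp_rot: [0.913, 3.006, 0.0]
force: [-0.7, 0.1, 0.3]
gripper_width: 0.0931
gripper_force: 0.0
time: 3.85
position: [0.5122, 0.1751, 0.2186]
tcp_rot: [-0.913, -3.006, -0.0]
force: [-0.3, 0.6, -0.5]
gripper_width: 0.093
gripper_force: 0.0
t 3.85 tcp [0.5122 0.1751 0.2186] shift now-axes [-0.51 -0.15  0.03] turn [-0. -0.  0.] shift goal-axes [-0.51 -0.15  0.03]
s [[327.7 186.1]] [(0.85, array([271.4, 200. ])), (0.76, array([320.8, 200.5]))]
t [[171.4 215.2]] [(0.88, array([199.3, 164.6])), (0.41, array([178.8, 209.4]))]
```

View pics/c2.png

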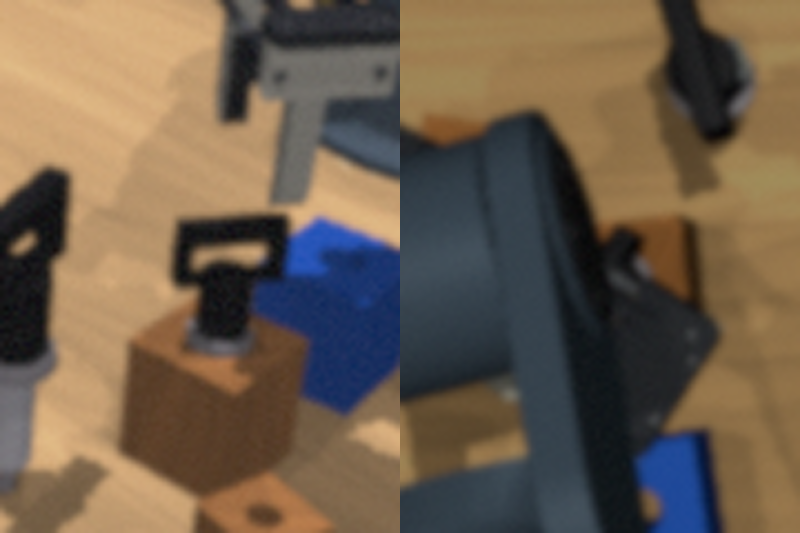

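The fingers straddle the small handle's bar: bar at scene (322,203), fingertips at about (335,195) and (323,177). I'll shift the last centimetre, descend, and close.

```bash
python3 -m handwheel '[[[-0.5,-0.15,0],[0,0,0]],[[0,0,0.6],[0,0,0]],[[0,0,0.8],[0,0,0]],[[0,0,0.8],[0,0,0]],[[0,0,0.6],[0,0,0]]]'
python3 -m handwheel '[[[0,0,0.4],[0,0,0]],[[0,0,0.23],[0,0,0]],[[0,0,0],[0,0,0]],[[0,0,0],[0,0,0]],[[0,0,0],[0,0,0]]]'
python3 -m handwheel '[[[0,0,0],[0,0,0]],[[0,0,0],[0,0,0]],[[0,0,0],[0,0,0]],[[0,0,0],[0,0,0]],[[0,0,0],[0,0,0]]]' -1
python3 -m handwheel '[[[0,0,0],[0,0,0]],[[0,0,0],[0,0,0]],[[0,0,0],[0,0,0]],[[0,0,0],[0,0,0]],[[0,0,0],[0,0,0]]]'
```

```text
time: 4.47
position: [0.5194, 0.1661, 0.1615]
tcp_rot: [-0.913, -3.005, 0.001]
force: [-0.1, -0.1, -0.1]
gripper_width: 0.093
gripper_force: 0.0
time: 4.88
position: [0.5198, 0.1666, 0.1508]
tcp_rot: [0.913, 3.005, 0.001]
force: [0.5, 0.6, -0.1]
gripper_width: 0.0933
gripper_force: 0.0
time: 5.3
position: [0.5193, 0.1666, 0.1501]
tcp_rot: [0.913, 3.006, 0.0]
force: [-0.2, -0.6, 0.0]
gripper_width: 0.064
gripper_force: 0.0
time: 5.72
position: [0.5193, 0.1666, 0.15]
tcp_rot: [-0.913, -3.006, 0.0]
force: [0.2, 0.1, -0.1]
gripper_width: 0.0307
gripper_force: 0.0
```

```bash
python3 -m handwheel '[[[0,0,0],[0,0,0]],[[0,0,0],[0,0,0]],[[0,0,0],[0,0,0]],[[0,0,0],[0,0,0]],[[0,0,0],[0,0,0]]]'
python3 -m handwheel '[[[0,0,0],[0,0,0]],[[0,0,0],[0,0,0]],[[0,0,0],[0,0,0]],[[0,0,0],[0,0,0]],[[0,0,0],[0,0,0]]]'
python3 -m handwheel '[[[0,0,-0.3],[0,0,0]],[[0,0,-0.6],[0,0,0]],[[0,0,-0.9],[0,0,0]],[[0,0,-0.9],[0,0,0]],[[0,0,-0.9],[0,0,0]]]'
python3 -m handwheel '[[[0,0,-0.9],[0,0,0]],[[0,0,-0.9],[0,0,0]],[[0,0,-0.9],[0,0,0]],[[0,0,-0.5],[0,0,0]],[[0,0,-0.2],[0,0,0]]]'
python3 -m handwheel '[[[0,0,0],[0,0,0]],[[0,0,0],[0,0,0]],[[0,0,0],[0,0,0]],[[0,0,0],[0,0,0]],[[0,0,0],[0,0,0]]]'
python3 - <<'E'
from h import *
s=optics.capture("scene");t=optics.capture("top")
st=env.read_state(); R=Ro.from_rotvec(st["tcp_rot"]).as_matrix()
g=st["position"]-R[:,2]*env.grasp_offset; P=np.array([g,g+R[:,2]*.154])
im=s["color"].copy(); print(proj(s,P).round(1).tolist(),proj(t,P).round(1).tolist())
for n,c in (("s",s),("t",t)):
  for w in ("probe_handle","probe_tip"): print(n,w,[(round(d["conf"],2),(np.array(d["xy"])*[512,384]).round(1).tolist()) for d in nets.landmark_of(c,w)])
cv2.imwrite("pics/c3.png",np.hstack([crop(s["color"],275,130,90,120,450,600)]))
E
```

```text
time: 6.13
position: [0.5193, 0.1666, 0.15]
tcp_rot: [-0.913, -3.006, 0.0]
force: [-0.1, -0.6, 1.0]
gripper_width: 0.0142
gripper_force: 29.8
time: 6.55
position: [0.5193, 0.1666, 0.15]
tcp_rot: [-0.913, -3.006, 0.0]
force: [-0.6, -0.4, -0.5]
gripper_width: 0.0136
gripper_force: 29.8
time: 6.97
position: [0.5192, 0.1665, 0.2231]
tcp_rot: [-0.913, -3.006, 0.0]
force: [0.4, 0.4, -2.5]
gripper_width: 0.0139
gripper_force: 29.8
time: 7.38
position: [0.5197, 0.1666, 0.2917]
tcp_rot: [0.913, 3.004, 0.002]
force: [0.8, 0.3, -1.8]
gripper_width: 0.0139
gripper_force: 29.8
time: 7.8
position: [0.5191, 0.1665, 0.2894]
tcp_rot: [-0.913, -3.005, 0.001]
force: [0.4, 0.3, -1.6]
gripper_width: 0.0136
gripper_force: 29.8
[[327.4, 154.1], [320.7, 206.6]] [[167.0, 211.1], [180.0, 212.7]]
s probe_handle [(0.82, [269.7, 199.9]), (0.7, [329.3, 155.2]), (0.23, [256.4, 194.5])]
s probe_tip [(0.39, [269.2, 261.0]), (0.34, [348.3, 318.6])]
t probe_handle [(0.84, [200.1, 161.5])]
t probe_tip []
```

View pics/c3.png

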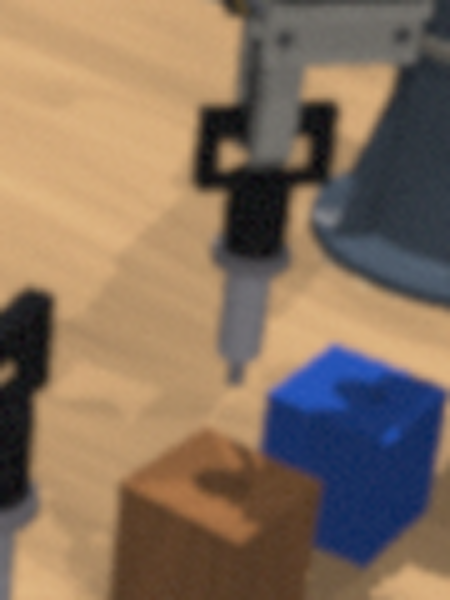

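Clean grasp: the probe hangs straight, with its tip at scene (322,206) against (320.7,206.6) predicted. Next I'll move over the plank.

```bash
cat > goal.py <<'E'
from h import *
import sys
q=np.load("plank.npz"); n=q["R"][:,2]; m=q["m"]; off=float(sys.argv[1])
R0=Ro.from_rotvec(env.read_state()["tcp_rot"]).as_matrix(); a=R0[:,2]; v=np.cross(a,-n); an=np.arcsin(np.linalg.norm(v))
Rg=Ro.from_rotvec(v/max(np.linalg.norm(v),1e-9)*an).as_matrix()@R0
rel(m+n*(.154-env.grasp_offset+off),Rg)
E
python3 goal.py .06; python3 -c "
from h import *
rel([.513,-.182,.305],down(-.59+np.pi/2))"
```

```text
t 8.1 tcp [0.5193 0.1666 0.29  ] shift now-axes [ -9.44 -14.65   0.91] turn [-0.07  -0.157 -0.   ] shift goal-axes [ -9.13 -14.79   1.59]
t 8.1 tcp [0.5193 0.1666 0.29  ] shift now-axes [ -9.43 -14.66  -0.75] turn [-0. -0. -0.] shift goal-axes [ -9.43 -14.66  -0.75]
```

```bash
python3 -m handwheel '[[[-0.2,-0.3,-0.2],[0,0,0]],[[-0.5,-0.7,-0.3],[0,0,0]],[[-0.5,-0.8,-0.25],[0,0,0]],[[-0.5,-0.8,0],[0,0,0]],[[-0.5,-0.8,0],[0,0,0]]]'
python3 -m handwheel '[[[-0.5,-0.8,0],[0,0,0]],[[-0.5,-0.8,0],[0,0,0]],[[-0.5,-0.8,0],[0,0,0]],[[-0.5,-0.8,0],[0,0,0]],[[-0.5,-0.8,0],[0,0,0]]]'
python3 -m handwheel '[[[-0.55,-0.8,0],[0,0,0]],[[-0.55,-0.8,0],[0,0,0]],[[-0.55,-0.8,0],[0,0,0]],[[-0.55,-0.8,0],[0,0,0]],[[-0.55,-0.8,0],[0,0,0]]]'
python3 -m handwheel '[[[-0.5,-0.8,0],[0,0,0]],[[-0.5,-0.8,0],[0,0,0]],[[-0.4,-0.6,0],[0,0,0]],[[-0.2,-0.3,0],[0,0,0]],[[0,0,0],[0,0,0]]]'
python3 -m handwheel '[[[0,0,0],[-0.018,-0.039,0]],[[0,0,0],[-0.018,-0.04,0]],[[0,0,0],[-0.017,-0.039,0]],[[0,0,0],[-0.017,-0.039,0]],[[0,0,0],[0,0,0]]]'
python3 goal.py .06
```

```text
time: 8.52
position: [0.518, 0.0843, 0.3057]
tcp_rot: [0.913, 3.005, 0.0]
force: [0.0, 0.2, -2.0]
gripper_width: 0.0137
gripper_force: 29.8
time: 8.93
position: [0.5149, -0.0101, 0.3054]
tcp_rot: [0.913, 3.005, -0.0]
force: [-0.8, -0.3, -2.7]
gripper_width: 0.0138
gripper_force: 29.8
time: 9.35
position: [0.5161, -0.1072, 0.3055]
tcp_rot: [0.913, 3.005, -0.0]
force: [1.2, 0.2, -1.9]
gripper_width: 0.0137
gripper_force: 29.8
time: 9.77
position: [0.5148, -0.1665, 0.3051]
tcp_rot: [0.916, 3.005, -0.0]
force: [1.1, -0.2, -1.4]
gripper_width: 0.014
gripper_force: 29.8
time: 10.18
position: [0.5139, -0.1641, 0.3051]
tcp_rot: [0.835, 2.747, 0.049]
force: [-0.5, 0.2, -2.1]
gripper_width: 0.0133
gripper_force: 29.8
t 10.18 tcp [ 0.5139 -0.1641  0.3051] shift now-axes [-0.06 -0.95  1.64] turn [ 0.001  0.001 -0.   ] shift goal-axes [-0.06 -0.94  1.64]
```

```bash
python3 -m handwheel '[[[0,-0.5,0.5],[0,0,0]],[[0,-0.45,0.8],[0,0,0]],[[-0.05,0,0.8],[0,0,0]],[[0,0,0.8],[0,0,0]],[[0,0,0.5],[0,0,0]]]'
python3 -m handwheel '[[[0,0,0],[0,0,0]],[[0,0,0],[0,0,0]],[[0,0,0],[0,0,0]],[[0,0,0],[0,0,0]],[[0,0,0],[0,0,0]]]'
python3 goal.py 0; python3 - <<'E'
from h import *
s=optics.capture("scene");t=optics.capture("top")
st=env.read_state(); R=Ro.from_rotvec(st["tcp_rot"]).as_matrix()
g=st["position"]-R[:,2]*env.grasp_offset; P=np.array([g,g+R[:,2]*.154,np.load("plank.npz")["m"]])
print(proj(s,P).round(1).tolist(),proj(t,P).round(1).tolist())
cv2.imwrite("pics/c4.png",np.hstack([crop(s["color"],190,120,75,112,400,600),crop(t["color"],270,140,75,112,400,600)]))
E
```

```text
time: 10.6
position: [0.5233, -0.1848, 0.2353]
tcp_rot: [0.837, 2.753, 0.049]
force: [-0.8, 0.9, -1.9]
gripper_width: 0.0138
gripper_force: 29.8
time: 11.02
position: [0.5237, -0.1847, 0.2385]
tcp_rot: [0.835, 2.748, 0.048]
force: [-0.1, -0.2, -2.4]
gripper_width: 0.0136
gripper_force: 29.8
t 11.02 tcp [ 0.5237 -0.1847  0.2385] shift now-axes [0.09 0.01 1.25] turn [ 0.     0.001 -0.   ] shift goal-axes [0.09 0.01 1.25]
[[237.4, 133.1], [226.4, 178.1], [225.3, 185.2]] [[326.5, 207.5], [316.6, 194.3], [314.8, 193.0]]
```

View pics/c4.png

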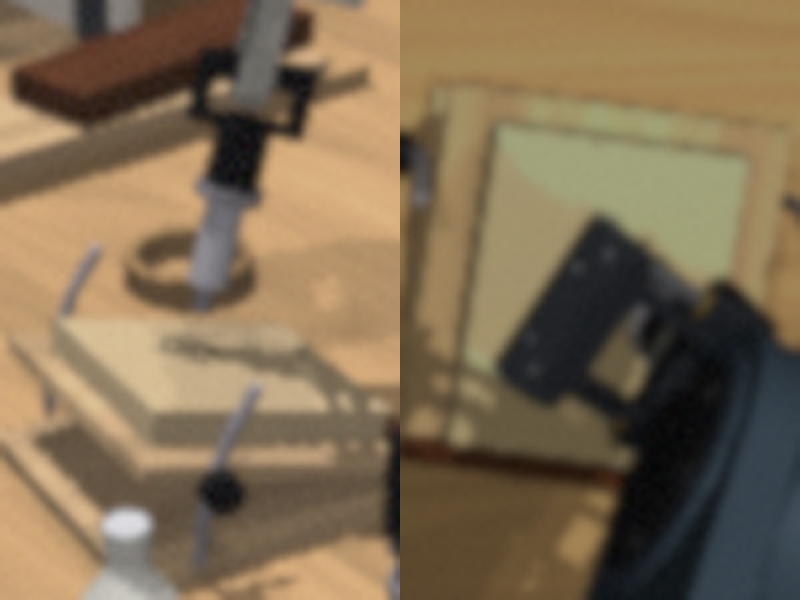

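The probe is square-looking over the plank, with its tip at scene (228,178) and about 25 mm to go. The scene camera carries a bias of about +1.5 px, so I'll shift the mark estimate by 3–4 mm. I'll take a force baseline before touching down.

```bash
cat > frc.py <<'E'
from h import *
n=np.load("plank.npz")["R"][:,2]; f=[]
for i in range(14): optics.capture("top"); f.append(env.read_state()["force"]@n)
print("force along n",np.mean(f).round(3),"+-",(np.std(f)/14**.5).round(3))
E
python3 - <<'E'
import numpy as np
q=np.load("plank.npz"); R=q["R"]; d=np.array([.003,-.002,0]); d-=R[:,2]*(d@R[:,2])
np.savez("plank.npz",m=q["m"]+d,R=R); print((q["m"]+d).round(4))
E
python3 frc.py; python3 goal.py 0
```

```text
[ 0.5672 -0.1927  0.0844]
force along n -1.836 +- 0.124
t 11.82 tcp [ 0.5234 -0.1846  0.2377] shift now-axes [-0.11  0.02  1.22] turn [0. 0. 0.] shift goal-axes [-0.11  0.02  1.22]
```

```bash
python3 -m handwheel '[[[-0.1,0,0.3],[0,0,0]],[[0,0,0.3],[0,0,0]],[[0,0,0.25],[0,0,0]],[[0,0,0.15],[0,0,0]],[[0,0,0],[0,0,0]]]'
python3 frc.py; python3 goal.py 0; python3 - <<'E'
from h import *
s=optics.capture("scene")
st=env.read_state(); R=Ro.from_rotvec(st["tcp_rot"]).as_matrix()
print(proj(s,st["position"]+R[:,2]*(.154-.0188)).round(1))
cv2.imwrite("pics/c5.png",crop(s["color"],200,150,60,45,800,600))
E
```

```text
time: 12.23
position: [0.5301, -0.1865, 0.2178]
tcp_rot: [0.836, 2.751, 0.049]
force: [-0.0, 0.2, -2.1]
gripper_width: 0.0134
gripper_force: 29.8
force along n -1.933 +- 0.167
t 12.93 tcp [ 0.5303 -0.1866  0.2189] shift now-axes [-0.    0.02  0.22] turn [ 0.  0. -0.] shift goal-axes [-0.    0.02  0.22]
[[224.6 183.7]]
```

View pics/c5.png

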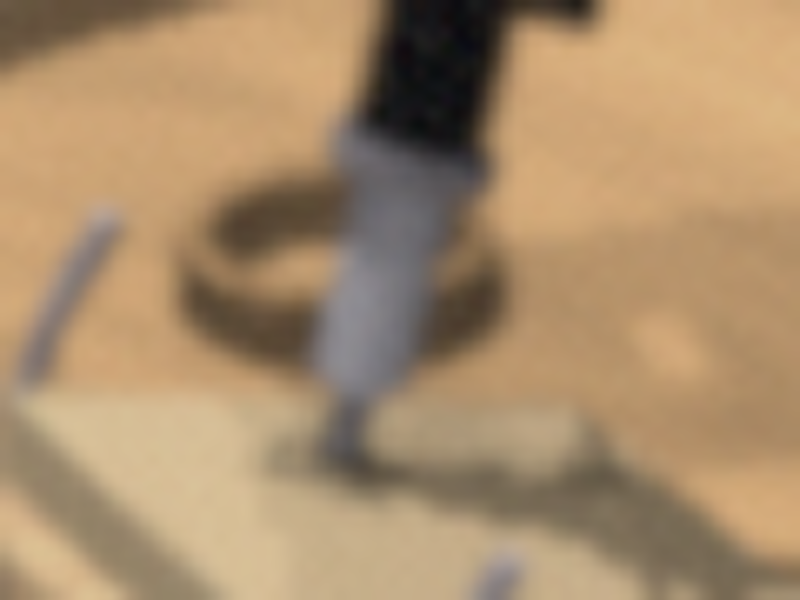

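The tip is at scene (225.9,184.9), against the mark at (225.4,184.5). It is on the cross laterally and almost touching, so I'll press in steps.

```bash
python3 -m handwheel '[[[0,0,0.1],[0,0,0]],[[0,0,0.1],[0,0,0]],[[0,0,0.1],[0,0,0]],[[0,0,0],[0,0,0]],[[0,0,0],[0,0,0]]]'
python3 frc.py; python3 goal.py -.006
```

```text
time: 13.4
position: [0.5319, -0.1869, 0.2131]
tcp_rot: [0.836, 2.749, 0.048]
force: [-0.2, -0.8, 0.2]
gripper_width: 0.0141
gripper_force: 29.8
force along n -0.387 +- 0.148
t 14.1 tcp [ 0.5319 -0.1869  0.2131] shift now-axes [-0.01  0.02  0.22] turn [0. 0. 0.] shift goal-axes [-0.01  0.02  0.22]
```

```bash
python3 -m handwheel '[[[0,0,0.08],[0,0,0]],[[0,0,0.08],[0,0,0]],[[0,0,0],[0,0,0]],[[0,0,0],[0,0,0]],[[0,0,0],[0,0,0]]]'
python3 frc.py; python3 frc.py; python3 goal.py -.006; python3 - <<'E'
from h import *
s=optics.capture("scene")
cv2.imwrite("pics/c6.png",crop(s["color"],200,150,60,45,800,600))
E
```

```text
time: 14.52
position: [0.5327, -0.187, 0.21]
tcp_rot: [0.836, 2.749, 0.048]
force: [0.3, 0.5, 0.4]
gripper_width: 0.0138
gripper_force: 29.8
force along n 0.417 +- 0.118
force along n 0.587 +- 0.122
t 15.92 tcp [ 0.5327 -0.187   0.21  ] shift now-axes [-0.01  0.02  0.06] turn [ 0.  0. -0.] shift goal-axes [-0.01  0.02  0.06]
```

View pics/c6.png

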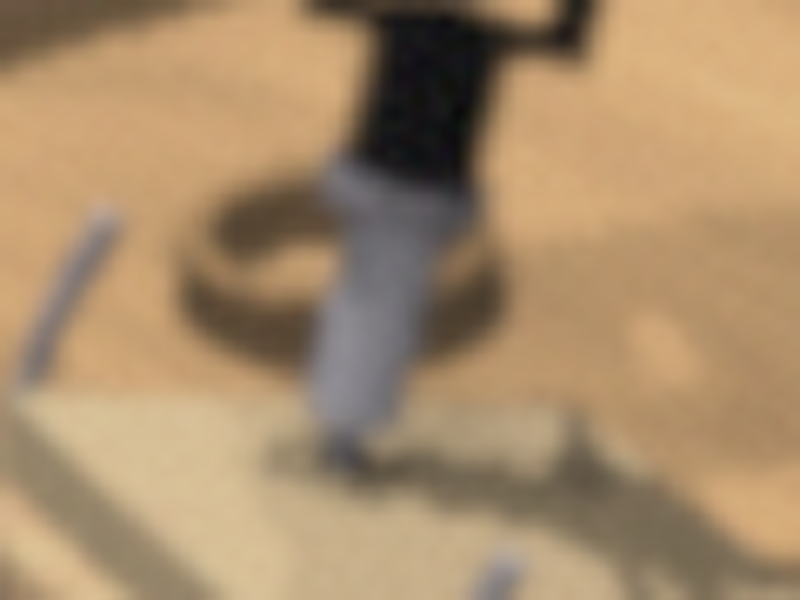

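The tip stands at scene (225.7,185.1), on the cross centre at about (225.5,184.6). The plank has not moved, and the net push of about 2.4 N means the tip is pushed in about 6.5 mm. I'm handing in.

```bash
python3 -c "
from bench import env
print(env.job_done())"
```

```text
the job is handed in; nothing more can be done
None
```

I handed the job in with the probe still held by its handle and its tip on the pencilled cross, square to the plank's fitted slope. It was pushed in about 6.5 mm, estimated from about 2.4 N of measured force; the hand-in gave no verdict.

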